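# Refit the speed knob of a tabletop potter's wheel and hold it pressed

### The arm

A 7-joint arm with a two-finger parallel gripper is mounted at the origin on the work surface. World frame = base frame: x ahead of the robot, y to its left, z up, the work surface at z = 0. Lengths are in m, angles in rad, forces in N, time in s.
With the tool pointing down it reaches from about 0.425 to 0.875 m from the base axis. Payload 4.7 kg.
Tool frame: the origin (TCP) lies midway between the tips of the shut fingers; the grasp point (between the pads) lies 19 mm behind it; z points along the fingers, y is the line along which they close (so a half turn about z gives the same grasp; the last joint's range is limited). The gripper opens to 87 mm and grips with 3 to 60 N. Pads are 19 mm wide; open, the fingers measure 117 mm over their backs; the gripper's body (75 mm by 190 mm) begins 51 mm behind the grasp point.
Start: joints at [1.289, 0.321, -0.07, 1.45, 0.023, 1.371, -0.057], TCP at [0.189, -0.622, 0.223] pointing down, gripper open.
Joint ranges: [-2.86, 2.86], [-0.3, 2.09], [-1.38, 1.24], [0.06, 2.45], [-1.56, 4.7], [0.09, 2.05], [-2.69, 2.69]. Speed limits (rad/s): [2.57, 2.57, 3.14, 3.14, 3.14, 3.14, 3.14].

### API

Orientations are given as a 3x3 rotation matrix whose columns are the frame's x, y, z axes.
In Python, from cell import r gives the robot as it stands.
- The arm moves only by the shell command python3 -m inch 'ROWS'. ROWS is a JSON object whose one key "increments" holds a list of rows, each an object with "jaw": the opening, from 0 (shut) to 1 (fully open); "linear": the shift along the tool's x, y, z in cm, a list of three; "turn": the turn, a rotation vector about the tool's x, y, z in rad, a list of three. In form: {"increments": [{"jaw": jaw, "linear": [tx, ty, tz], "turn": [rx, ry, rz]}, ...]}. A call has 1 to 10 rows; each row shifts and turns the commanded pose from where the row before left it, along the tool's axes as they then stand; what a row does not reach is not made up. A row lasts 1/12 s, in which the tool goes at most 41.7 mm and 7.16 degrees, less where a joint would pass 70% of its speed; a pose out of reach is approached as far as the arm can. A call is refused whole if a number of a shift passes 4.17 or a number of a turn 0.125, either way. A call with a gripper value outside its range is refused whole. The fingers move at their own pace and stop on an object; the grip force is fixed at half the most. Time passes only in rows, so rows that do not move let the fingers close. It gives the time, the measured TCP pose, the force, the opening and the grip force at its end, in the units of the state.
- r.observe(): the state, without advancing time (a new reading comes with each control period).
- r.capture(name): name is "side" or "top"; returns a dict with "pixels" (400x640x3 uint8, blue, green, red), "fx", "fy", "cx", "cy" (pixels), "R" (3x3) and "t" (3): a world point X has camera coordinates R X + t. Camera axes: x right, y down, z forward; pixel columns grow to the right and rows downward; lengths in m; the calibration is good to about 2 mm. A picture is of the moment at which its call begins. There is no depth.
- r.finish_job(): hands the job in; it is judged then, once.
Trained networks look in the newest picture that a camera, given by its name, has taken for a name from the list of things; names that differ only in an ending like _2 or _b are one class to them, and where a whole thing is asked for, a point or a joint stands for the part that bears it (a point fixed in the world has none). Each returns a list of dicts, best first, with "score" (0 to 1); they miss things now and then, are a little off and sometimes report something else, mostly with a low value. They report only what shows in the picture. A call takes as long as a camera call. They do not tell look-alikes from the thing itself.
- r.search_frame(camera, query): "box" ([centre column, centre row, width, height] in pixels, round what is visible of it).
- r.trace(camera, query): "pixels" (400x640 bool, what is visible of it) and "box" ([centre column, centre row, width, height] in pixels, round what is visible of it).
- r.place_of(camera, query): "location" ([column, row] in pixels: a listed point, or the origin of a listed thing).
The state is a dict: "clock": time; "joint_pos": joint angles; "qd": joint speeds; "joint_efforts": joint torques, N m; "ee_pos": TCP position; "tool_rot": TCP orientation; "ft_force": force on the tool from outside, world axes, zero at the start; "moment": the same for the moment, N m; "opening": finger opening in m; "finger_force": force on a finger pad.
Only numpy, scipy, OpenCV 4.12 (cv2) and the standard library are available. Lean on these libraries where they do the work, as an engineer would, in place of code of your own. Each camera call takes 0.05 s, during which the arm holds its last target. There are 200 camera calls.

### The job

The black speed knob of the blue potter's wheel was taken off for washing and has to go back on its brass D-shaft so that the wheel can be switched on. First take the trimming tool that lies close against the shaft off the control panel and lay it down on the plywood ware board; then take the knob, turn it so that its flat (under the white pointer line) matches the flat of the shaft, push it fully home, press it down with its sprung shaft to the stop, and finish while still holding it pressed down. Leave the other things on the table where they are.

Things in the scene. Friction and masses are not known exactly. Their poses are not given: they have to be found in the camera images.
- wheel: blue tabletop potter's wheel, fixed; casing 340 (x) x 500 (y) mm, deck (flat top) 110 mm above the table; origin under its middle, z up. White splash tray (radius 145, rim at 144 mm) and wheel head (radius 110, top at 155 mm, a bowl on it up to 210) about local x 0, y +100 mm. Black panel at its -y end: brass shaft at x -45, y -155 mm; two rockers 9 mm high at x 82, y -185, -140
- shaft_tip (a point): centre of the end of the upright brass D-shaft, 24 mm above the deck (134 above the table); a nut 17 mm wide, 3 high surrounds its foot. 10 mm diameter with one flat 1 mm from the axis (6 mm across), top edge eased 0.8 mm; local x points from the axis square out of the flat, z up. It stands turned to any setting and turns only stiffly (0.08 N m)
- press (a joint): how far the shaft is pushed down into the panel, m: 0 at rest, 0.004 at its stop; the spring asks 3.5 N at the start and 8.5 N at the stop and pushes it back when let go
- knob: loose black fluted knob, 39 mm diameter, 30 high, 28 to 49 g, standing on the ware board; origin at the centre of its underside, z up. D-bore from below: 16 deep, 11.2 diameter, flat 1.6 mm from the axis (0.6 mm play). Local x points from the axis to the flat; the white pointer line on top and side marks it. Upper 14 mm is a plain cylinder. Seated, its underside is 8 mm above the deck; pressed, 4
- knob_seat (a point): closed upper end of the knob's bore, 16 mm above its underside on its axis; it meets shaft_tip when the knob is fully home
- knob_pointer (a point): outer end of the white pointer line on the knob's top, 18.5 mm from its axis towards the bore's flat; with the knob home it lies straight out from the shaft's flat
- trimmer: loose trimming tool, 30 to 65 g: square wooden handle 120 x 14 x 14 mm, a steel loop at each end, 183 mm overall, lying flat; origin under the middle of the handle, x along it. It starts on the control panel, its middle beside the shaft (18 to 21 mm from the axis) on the wheel's -y side, where the knob's rim has to go, roughly along the wheel's x
- trimmer_mid (a point): middle of the trimming tool's handle, 7 mm above its underside
- board: plywood ware board with dried clay on it, fixed, 320 (x) x 380 (y) x 18 mm; origin under its middle, z up. The knob stands on its +y half (local y +20 to +110 mm); its area around local y -90 mm, x -80 to +80 mm is free
- modeller: wooden modelling tool, 183 x 16 x 10 mm, lying on the ware board; origin under its middle, x along it
- rib: dark wooden throwing rib, flat, 85 x 40 x 7 mm, lying on the ware board; origin under its middle
- slip_jar: terracotta-coloured jar with white lid, 72 mm across, 95 mm high, on the table; origin under its middle
- glaze_jar: green jar with black lid, 72 mm across, 95 mm high, on the table; origin under its middle
- mug: blue ceramic mug, 80 mm across, 90 mm high, on the table; origin under its middle
Things that resemble listed ones, but are neither listed nor needed, are in the scene too. There is more than one size of the knob; the one meant has the size given above.

How it is judged:
By the outcome, as a careful person would: the job done as asked, in the order asked, and still so for the second after the job is handed in, while the arm keeps its last pose, push and grip.
It also fails if it takes over 72 s, if anything falls off the work surface, if the arm or the gripper's body presses on something with over 40 N, if the wrist force passes 120 N, or if a joint passes its speed limit or range.

## Working session

There is one attempt and no reset: what is moved stays moved. The work goes in short steps, Python scripts to look and compute and a shell command to move; the robot and the scene stay as the last step left them, time stands still between calls to the robot, and variables do not carry over. Pictures are saved under pics/ and viewed, at most 10 in all, crops included, and the job is handed in when it is done.

```bash
mkdir -p pics; ls; cat > h.py <<'E'
import numpy as np, cv2
from cell import r
def ray(c,u,v):
    d=np.array(c['R']).T@np.array([(u-c['cx'])/c['fx'],(v-c['cy'])/c['fy'],1]); o=-np.array(c['R']).T@np.array(c['t']); return o,d
def atz(c,uv,z):
    o,d=ray(c,*uv); return o+d*(z-o[2])/d[2]
def proj(c,X):
    p=np.array(c['R'])@np.array(X)+c['t']; return np.array([c['fx']*p[0]/p[2]+c['cx'],c['fy']*p[1]/p[2]+c['cy']])
def tri(c1,p1,c2,p2):
    o1,d1=ray(c1,*p1);o2,d2=ray(c2,*p2)
    s=np.linalg.lstsq(np.c_[d1,-d2],o2-o1,rcond=None)[0]
    a,b=o1+s[0]*d1,o2+s[1]*d2; return (a+b)/2,np.linalg.norm(a-b)
E
python3 - <<'E'
from h import *
np.set_printoptions(precision=3,suppress=True)
for n in('top','side'):
    c=r.capture(n); cv2.imwrite(f'pics/{n}0.png',c['pixels']); print(n,c['fx'],ray(c,320,200))
    for q in('shaft_tip','knob','knob_seat','knob_pointer','trimmer_mid','trimmer','modeller','board','wheel'):
        print(q,[(round(a['score'],2),np.round(a['location'],1).tolist()) for a in r.place_of(n,q)][:5])
E
```

```text
pics
top 468.4293970373123 (array([ 0.519, -0.077,  1.442]), array([ 0.03 ,  0.014, -0.999]))
shaft_tip []
knob [(0.74, [404.9, 123.1]), (0.63, [301.1, 206.6])]
knob_seat [(0.71, [405.5, 125.0]), (0.69, [303.9, 203.4]), (0.44, [378.4, 182.6])]
knob_pointer [(0.67, [401.7, 131.5]), (0.58, [304.1, 210.4]), (0.45, [373.5, 179.5])]
trimmer_mid [(0.68, [219.2, 208.7])]
trimmer [(0.67, [367.0, 164.1]), (0.65, [223.8, 209.2])]
modeller [(0.69, [443.0, 211.9])]
board [(0.57, [390.0, 202.1]), (0.27, [371.6, 181.4])]
wheel [(0.69, [176.2, 191.5])]
side 468.71109212207506 (array([0.446, 0.772, 1.137]), array([ 0.098, -0.647, -0.756]))
shaft_tip [(0.55, [319.8, 303.7])]
knob [(0.82, [270.8, 164.6]), (0.51, [325.2, 250.4]), (0.46, [319.5, 187.1])]
knob_seat [(0.8, [330.3, 247.1]), (0.76, [267.8, 163.3]), (0.68, [317.8, 184.0])]
knob_pointer [(0.77, [272.8, 161.5]), (0.68, [312.8, 185.6]), (0.57, [333.2, 243.9]), (0.26, [320.1, 305.0])]
trimmer_mid [(0.57, [317.6, 302.2])]
trimmer [(0.72, [317.4, 303.5])]
modeller [(0.4, [319.5, 304.2]), (0.38, [321.1, 183.0])]
board [(0.72, [335.9, 187.1]), (0.62, [322.4, 188.1]), (0.47, [319.0, 299.1])]
wheel [(0.97, [282.4, 385.0])]
```

View pics/top0.png

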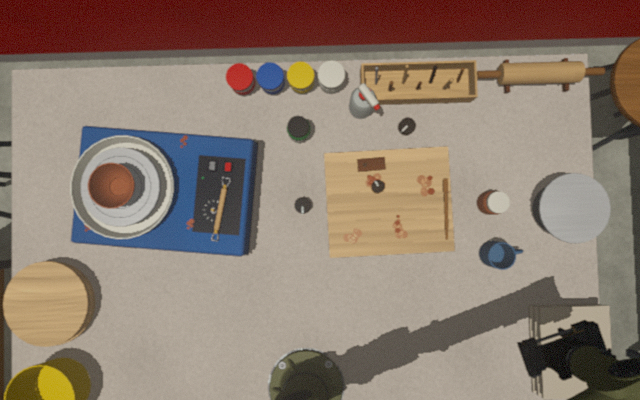

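View pics/side0.png

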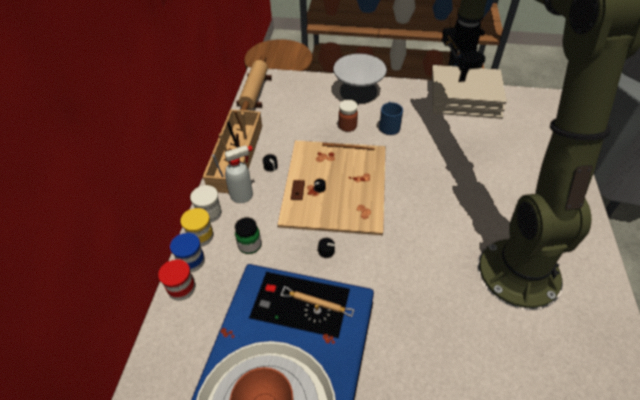

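The pictures show three knobs: on the board at top (378,186) / side (319,185), on the table at top (405,126), and on the table at top (303,205). The target stands on the board, so I choose (378,186). The trimmer lies at top (220,209), and the modeller at (446,208) is its look-alike. I'll check this in one close crop.

```bash
python3 - <<'E'
from h import *
np.set_printoptions(precision=4,suppress=True)
t=r.capture('top');s=r.capture('side')
R=lambda im,x,y,w,h,k: cv2.resize(im[y:y+h,x:x+w],None,fx=k,fy=k,interpolation=cv2.INTER_CUBIC)
a=R(t['pixels'],355,165,50,40,8);b=R(s['pixels'],295,165,50,40,8)
d=R(t['pixels'],195,170,50,40,8);d=R(t['pixels'],190,165,60,80,5)[:280];e=R(s['pixels'],270,280,90,50,4.4444)
def pad(i): 
    o=np.zeros((300,400,3),np.uint8);i=i[:300,:400];o[:i.shape[0],:i.shape[1]]=i;return o
d=R(t['pixels'],195,195,50,38,8)
cv2.imwrite('pics/crop1.png',np.vstack([np.hstack([pad(a),pad(b)]),np.hstack([pad(d),pad(R(s['pixels'],290,285,60,40,6.6))])]))
# knob diameters: trace
for n,c in(('top',t),('side',s)):
    for q in('knob','trimmer','modeller'):
        for m in r.trace(n,q)[:4]:
            ys,xs=np.nonzero(m['pixels']); print(n,q,round(m['score'],2),np.round(m['box'],1),len(xs), cv2.minAreaRect(np.c_[xs,ys].astype(np.float32)))
print('board/wheel planes')
for p,z in(((378,186),.048),((405,125),.03),((303,205),.03)): print(atz(t,p,z))
print(atz(t,(220,209),.124),atz(t,(303.9,203.4),.02))
E
```

```text
top knob 0.58 [302.5 206.2  16.3  14. ] 199 ((302.0000305175781, 205.50003051757812), (14.849241256713867, 14.849242210388184), 45.0)
top knob 0.47 [407.  125.   20.8  19.9] 257 ((406.00006103515625, 126.00003051757812), (15.55634880065918, 18.384777069091797), 45.0)
top knob 0.46 [379.1 188.2  13.9   9.9] 125 ((376.7500305175781, 186.25001525878906), (11.31370735168457, 12.020814895629883), 45.0)
top trimmer 0.71 [222.8 209.6  16.4  63.8] 355 ((220.31454467773438, 209.13327026367188), (8.379462242126465, 64.61337280273438), 9.293309211730957)
top modeller 0.66 [444.6 209.2   7.4  56. ] 241 ((445.0, 208.5), (59.0, 4.0), 90.0)
side knob 0.83 [328.  246.4  20.4  19.9] 291 ((326.0, 247.5), (19.0, 16.0), 90.0)
side knob 0.82 [270.1 165.1  17.2  20.8] 260 ((269.5, 162.5), (19.0, 15.0), 90.0)
side knob 0.58 [318.6 185.8   7.8  15.2] 158 ((319.5, 186.0), (14.0, 11.0), 90.0)
side trimmer 0.65 [317.8 302.2  55.8  19.4] 340 ((317.35003662109375, 301.95001220703125), (56.92100143432617, 6.640782833099365), 18.434947967529297)
side modeller 0.54 [344.1 145.5  48.3   7.2] 141 ((344.4662170410156, 145.8883819580078), (43.271488189697266, 3.5951287746429443), 4.969740867614746)
board/wheel planes
[ 0.5984 -0.2311  0.048 ]
[ 0.7824 -0.3204  0.03  ]
[ 0.548  -0.0054  0.03  ]
[0.5409 0.2241 0.124 ] [ 0.553  -0.0078  0.02  ]
```

View pics/crop1.png

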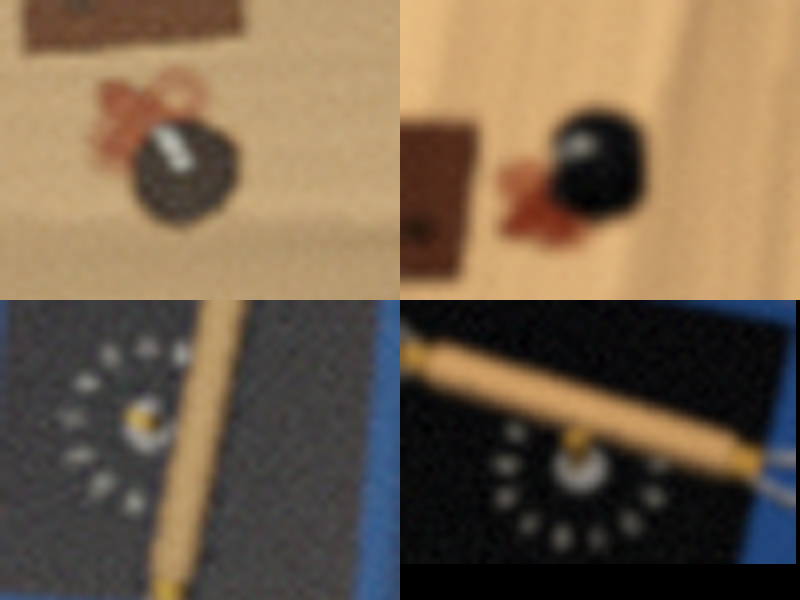

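The crop confirms the board knob: its top is centred near top px (378.3,186.5), about 13 px ≈ 39 mm across (the table knobs look larger), and the pointer goes up-left. The shaft and nut sit near top px (213,210), with the trimmer handle close beside them.

```bash
python3 - <<'E'
from h import *
np.set_printoptions(precision=4,suppress=True)
t=r.capture('top');s=r.capture('side')
def handle(c,x0,y0,x1,y1):
    im=c['pixels'][y0:y1,x0:x1].astype(int); b,g,rr=im[...,0],im[...,1],im[...,2]
    m=((rr-b)>45)&(rr>110)
    n,l,st,ce=cv2.connectedComponentsWithStats(m.astype(np.uint8)); k=1+np.argmax(st[1:,4])
    ys,xs=np.nonzero(l==k); (cx,cy),wh,a=cv2.minAreaRect(np.c_[xs,ys].astype(np.float32))
    d=np.linalg.svd(np.c_[xs-xs.mean(),ys-ys.mean()],full_matrices=False)[2][0]
    pr=(np.c_[xs,ys]-[xs.mean(),ys.mean()])@d
    c0=np.array([x0+xs.mean(),y0+ys.mean()]); return c0,c0+d*pr.min(),c0+d*pr.max()
ht=handle(t,196,160,242,250);hs=handle(s,275,275,360,325)
for h,c in((ht,t),(hs,s)):
    P=[atz(c,p,.122) for p in h]; print(h,P, 'yaw',np.degrees(np.arctan2(*(P[2]-P[1])[[1,0]]))%180, np.linalg.norm(P[2]-P[1]))
print('shaft nut top',atz(t,(213.5,210.6),.113),'side nut',atz(s,(290+580/6.6,285+168/6.6),.113))
# board corners (top), z .018
for p in((326,153),(448,148),(454,249),(330,256)): print(atz(t,p,.018))
print('modeller',atz(t,(445.5,182),.028),atz(t,(447,236),.028))
o=r.observe(); print(o['clock'],o['ee_pos'],o['tool_rot'],o['opening'],o['ft_force'])
E
```

```text
(array([219.7371, 208.7888]), array([224.5255, 184.1019]), array([215.0394, 233.0076])) [array([0.5416, 0.2253, 0.122 ]), array([0.611 , 0.2105, 0.122 ]), array([0.4737, 0.2398, 0.122 ])] yaw 167.9801375901829 0.1404222843466428
(array([316.8932, 300.9585]), array([289.8883, 292.3505]), array([344.1161, 309.6359])) [array([0.5409, 0.2244, 0.122 ]), array([0.6099, 0.2094, 0.122 ]), array([0.4733, 0.2392, 0.122 ])] yaw 167.70864097707033 0.13982489933402126
shaft nut top [0.537  0.2452 0.113 ] side nut [0.3928 0.2264 0.113 ]
[ 0.7052 -0.0789  0.018 ]
[ 0.7105 -0.451   0.018 ]
[ 0.4034 -0.4581  0.018 ]
[ 0.3918 -0.0828  0.018 ]
modeller [ 0.6063 -0.4372  0.028 ] [ 0.4437 -0.4359  0.028 ]
1.5 [ 0.1895 -0.6218  0.2226] [[ 0.9566  0.2915 -0.    ]
 [ 0.2915 -0.9566 -0.0001]
 [-0.      0.0001 -1.    ]] 0.08663464486311728 [-0.5125  0.5411  0.0861]
```

```bash
python3 -m inch '{"increments":[{"jaw":0.5,"linear":[0,0,-1.5],"turn":[0,0,0.102]},{"jaw":0.5,"linear":[0,0,-1.5],"turn":[0,0,0.102]},{"jaw":0.5,"linear":[0,0,-1.5],"turn":[0,0,0.102]},{"jaw":0.5,"linear":[0,0,-1.5],"turn":[0,0,0.102]},{"jaw":0.5,"linear":[0,0,-1.5],"turn":[0,0,0.102]},{"jaw":0.5,"linear":[4,0,0],"turn":[0,0,0]},{"jaw":0.5,"linear":[4,0,0],"turn":[0,0,0]},{"jaw":0.5,"linear":[4,0,0],"turn":[0,0,0]},{"jaw":0.5,"linear":[4,0,0],"turn":[0,0,0]},{"jaw":0.5,"linear":[4,0,0],"turn":[0,0,0]}]}'
python3 -m inch '{"increments":[{"jaw":0.5,"linear":[0,-4,0],"turn":[0,0,0]},{"jaw":0.5,"linear":[0,-4,0],"turn":[0,0,0]},{"jaw":0.5,"linear":[0,-4,0],"turn":[0,0,0]},{"jaw":0.5,"linear":[0,-4,0],"turn":[0,0,0]},{"jaw":0.5,"linear":[0,-4,0],"turn":[0,0,0]},{"jaw":0.5,"linear":[0,-4,0],"turn":[0,0,0]},{"jaw":0.5,"linear":[0,-4,0],"turn":[0,0,0]},{"jaw":0.5,"linear":[0,-4,0],"turn":[0,0,0]},{"jaw":0.5,"linear":[0,-4,0],"turn":[0,0,0]},{"jaw":0.5,"linear":[0,-4,0],"turn":[0,0,0]}]}'
```

```text
clock: 2.33
ee_pos: [0.3865, -0.6645, 0.2978]
tool_rot: [[0.977, -0.213, 0.0], [-0.213, -0.977, -0.0], [0.0, 0.0, -1.0]]
ft_force: [1.0, -0.4, 1.1]
opening: 0.0442
finger_force: 0.0
clock: 3.17
ee_pos: [0.47, -0.2715, 0.2978]
tool_rot: [[0.977, -0.213, 0.0], [-0.213, -0.977, -0.001], [0.001, 0.001, -1.0]]
ft_force: [0.4, 0.2, 0.7]
opening: 0.0436
finger_force: 0.0
```

```bash
cat > d.py <<'E'
# delta from the current tool pose to a target, in tool axes/cm; target yaw (deg) of tool x axis
import sys
from h import *
def delta(x,y,z,yaw=None):
    o=r.observe();T=np.array(o['tool_rot']);p=np.array(o['ee_pos'])
    y0=np.degrees(np.arctan2(T[1,0],T[0,0])); out={}
    if yaw is not None: out['turn_z_tool']=round(-np.radians((yaw-y0+90)%180-90),3)
    print('t',round(o['clock'],2),'pos',p.round(4),'yaw',y0.round(1),'tilt',T[:2,2].round(4),'d_cm',(T.T@(np.array([x,y,z])-p)*100).round(2),out,'op',round(o['opening']*1000,1),'ft',np.round(o['ft_force'],1))
if __name__=='__main__': delta(*map(float,sys.argv[1:]))
E
python3 d.py .5728 .2182 .16 -12.2
```

```text
t 3.17 pos [ 0.47   -0.2715  0.2978] yaw -12.3 tilt [ 0.0004 -0.0007] d_cm [ -0.37 -50.04  13.75] {'turn_z_tool': np.float64(-0.001)} op 43.6 ft [0.4 0.2 0.7]
```

```bash
python3 -m inch '{"increments":[{"jaw":0.5,"linear":[-0.35,-4,0],"turn":[0,0,0]},{"jaw":0.5,"linear":[0,-4,0],"turn":[0,0,0]},{"jaw":0.5,"linear":[0,-4,0],"turn":[0,0,0]},{"jaw":0.5,"linear":[0,-4,0],"turn":[0,0,0]},{"jaw":0.5,"linear":[0,-4,0],"turn":[0,0,0]},{"jaw":0.5,"linear":[0,-4,0],"turn":[0,0,0]},{"jaw":0.5,"linear":[0,-4,0],"turn":[0,0,0]},{"jaw":0.5,"linear":[0,-4,0],"turn":[0,0,0]},{"jaw":0.5,"linear":[0,-4,1],"turn":[0,0,0]},{"jaw":0.5,"linear":[0,-4,1],"turn":[0,0,0]}]}'
python3 -m inch '{"increments":[{"jaw":0.5,"linear":[0,-4,1.5],"turn":[0,0,0]},{"jaw":0.5,"linear":[0,-4,2],"turn":[0,0,0]},{"jaw":0.5,"linear":[0,-2,2],"turn":[0,0,0]},{"jaw":0.5,"linear":[0,0,2],"turn":[0,0,0]},{"jaw":0.5,"linear":[0,0,2],"turn":[0,0,0]},{"jaw":0.5,"linear":[0,0,2],"turn":[0,0,0]},{"jaw":0.5,"linear":[0,0,0],"turn":[0,0,0]}]}'; python3 d.py .5728 .2182 .112 -12.2
python3 - <<'E'
from h import *
t=r.capture('top');s=r.capture('side')
f=lambda i:cv2.resize(i,(400,300),interpolation=cv2.INTER_CUBIC)
cv2.imwrite('pics/a.png',np.hstack([f(t['pixels'][165:255,160:280]),f(s['pixels'][260:335,270:370])]))
E
```

```text
clock: 4.0
ee_pos: [0.5521, 0.1201, 0.2784]
tool_rot: [[0.977, -0.213, 0.003], [-0.213, -0.977, -0.0], [0.003, -0.0, -1.0]]
ft_force: [0.8, -0.2, 0.2]
opening: 0.0433
finger_force: 0.0
clock: 4.58
ee_pos: [0.5695, 0.2111, 0.1599]
tool_rot: [[0.977, -0.212, -0.007], [-0.212, -0.977, -0.002], [-0.006, 0.004, -1.0]]
ft_force: [-1.5, -0.9, -0.6]
opening: 0.0438
finger_force: 0.0
t 4.58 pos [0.5695 0.2111 0.1599] yaw -12.3 tilt [-0.0071 -0.0024] d_cm [ 0.2  -0.78  4.78] {'turn_z_tool': np.float64(-0.001)} op 43.8 ft [-1.5 -0.9 -0.6]
```

View pics/a.png

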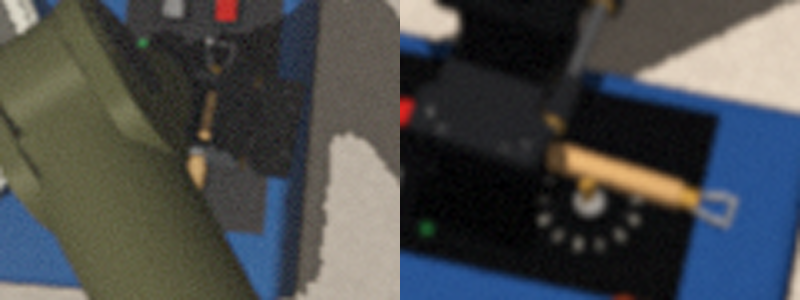

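The gripper hovers over the far half of the handle, with the shaft and nut clear of it at side crop (590,200). I'll correct the offset and descend.

```bash
python3 -m inch '{"increments":[{"jaw":0.5,"linear":[0.1,-0.4,0],"turn":[0,0,0]},{"jaw":0.5,"linear":[0,-0.2,0],"turn":[0,0,0]},{"jaw":0.5,"linear":[0,0,0],"turn":[0,0,0]},{"jaw":0.5,"linear":[0,0,0],"turn":[0,0,0]}]}'; python3 d.py .5728 .2182 .112 -12.2
```

```text
clock: 5.02
ee_pos: [0.5747, 0.2184, 0.1654]
tool_rot: [[0.977, -0.212, 0.002], [-0.212, -0.977, 0.001], [0.002, -0.001, -1.0]]
ft_force: [0.3, -0.1, 0.0]
opening: 0.0438
finger_force: 0.0
t 5.02 pos [0.5747 0.2184 0.1654] yaw -12.3 tilt [0.0017 0.0006] d_cm [-0.19  0.07  5.34] {'turn_z_tool': np.float64(-0.001)} op 43.8 ft [ 0.3 -0.1  0. ]
```

```bash
python3 -m inch '{"increments":[{"jaw":0.5,"linear":[-0.2,0,1.5],"turn":[0,0,0]},{"jaw":0.5,"linear":[0,0,1.5],"turn":[0,0,0]},{"jaw":0.5,"linear":[0,0,1],"turn":[0,0,0]},{"jaw":0.5,"linear":[0,0,0.8],"turn":[0,0,0]},{"jaw":0.5,"linear":[0,0,0.3],"turn":[0,0,0]},{"jaw":0.5,"linear":[0,0,0],"turn":[0,0,0]},{"jaw":0.5,"linear":[0,0,0],"turn":[0,0,0]}]}'; python3 d.py .5728 .2182 .112 -12.2
```

```text
clock: 5.6
ee_pos: [0.5726, 0.2185, 0.1137]
tool_rot: [[0.977, -0.213, 0.001], [-0.213, -0.977, 0.0], [0.0, -0.0, -1.0]]
ft_force: [-0.7, 0.3, -0.1]
opening: 0.0439
finger_force: 0.0
t 5.6 pos [0.5726 0.2185 0.1137] yaw -12.3 tilt [0.0005 0.0002] d_cm [0.02 0.02 0.17] {'turn_z_tool': np.float64(-0.001)} op 43.9 ft [-0.7  0.3 -0.1]
```

```bash
python3 -m inch '{"increments":[{"jaw":0,"linear":[0,0,0],"turn":[0,0,0]},{"jaw":0,"linear":[0,0,0],"turn":[0,0,0]},{"jaw":0,"linear":[0,0,0],"turn":[0,0,0]},{"jaw":0,"linear":[0,0,0],"turn":[0,0,0]},{"jaw":0,"linear":[0,0,0],"turn":[0,0,0]},{"jaw":0,"linear":[0,0,0],"turn":[0,0,0]}]}' 
python3 -m inch '{"increments":[{"jaw":0,"linear":[0,0,-0.5],"turn":[0,0,0]},{"jaw":0,"linear":[0,0,-1],"turn":[0,0,0]},{"jaw":0,"linear":[0,0,-2],"turn":[0,0,0]},{"jaw":0,"linear":[0,0,-2],"turn":[0,0,0]},{"jaw":0,"linear":[0,0,-2],"turn":[0,0,0]},{"jaw":0,"linear":[0,0,-2],"turn":[0,0,0]},{"jaw":0,"linear":[0,0,-1],"turn":[0,0,0]},{"jaw":0,"linear":[0,0,0],"turn":[0,0,0]}]}'; python3 d.py .584 -.357 .2 0.8
```

```text
clock: 6.1
ee_pos: [0.5724, 0.2183, 0.1134]
tool_rot: [[0.977, -0.213, 0.0], [-0.213, -0.977, -0.0], [0.0, 0.0, -1.0]]
ft_force: [-0.2, -0.8, 0.9]
opening: 0.0135
finger_force: 30.0
clock: 6.77
ee_pos: [0.5737, 0.2192, 0.2218]
tool_rot: [[0.977, -0.213, 0.005], [-0.213, -0.977, 0.002], [0.005, -0.003, -1.0]]
ft_force: [0.3, 0.3, -1.4]
opening: 0.0131
finger_force: 30.0
t 6.77 pos [0.5737 0.2192 0.2218] yaw -12.3 tilt [0.0054 0.0016] d_cm [13.24 56.09  2.09] {'turn_z_tool': np.float64(-0.228)} op 13.1 ft [ 0.3  0.3 -1.4]
```

```bash
python3 -m inch '{"increments":[{"jaw":0,"linear":[1,2,0],"turn":[0,0,0]},{"jaw":0,"linear":[1.3,3,0],"turn":[0,0,0]},{"jaw":0,"linear":[1.3,3.5,0],"turn":[0,0,0]},{"jaw":0,"linear":[1.3,3.5,0],"turn":[0,0,0]},{"jaw":0,"linear":[1.3,3.5,0],"turn":[0,0,0]},{"jaw":0,"linear":[1.3,3.5,0],"turn":[0,0,0]},{"jaw":0,"linear":[1.3,3.5,0],"turn":[0,0,0]},{"jaw":0,"linear":[1.3,3.5,0],"turn":[0,0,0]},{"jaw":0,"linear":[1.3,3.5,0],"turn":[0,0,0]},{"jaw":0,"linear":[1.3,3.5,0],"turn":[0,0,0]}]}' 
python3 -m inch '{"increments":[{"jaw":0,"linear":[0.5,3.5,0],"turn":[0,0,-0.057]},{"jaw":0,"linear":[0,3.5,0],"turn":[0,0,-0.057]},{"jaw":0,"linear":[0,3.5,0],"turn":[0,0,-0.057]},{"jaw":0,"linear":[0,3.5,0],"turn":[0,0,-0.057]},{"jaw":0,"linear":[0,3.5,0],"turn":[0,0,0]},{"jaw":0,"linear":[0,2.5,0],"turn":[0,0,0]},{"jaw":0,"linear":[0,1.5,0],"turn":[0,0,0]},{"jaw":0,"linear":[0,0,0],"turn":[0,0,0]},{"jaw":0,"linear":[0,0,0],"turn":[0,0,0]}]}' ; python3 d.py .584 -.357 .06 0.8
python3 - <<'E'
from h import *
t=r.capture('top');s=r.capture('side')
f=lambda i:cv2.resize(i,(400,300),interpolation=cv2.INTER_CUBIC)
cv2.imwrite('pics/b.png',np.vstack([np.hstack([f(t['pixels'][195:225,195:235]),f(s['pixels'][285:315,300:340])]),np.hstack([f(t['pixels'][130:280,310:510]),f(s['pixels'][110:260,250:450])])]))
cv2.imwrite('pics/t_clear.png',t['pixels']);cv2.imwrite('pics/s_clear.png',s['pixels'])
for n in('top','side'):print(n,[(q,[(round(a['score'],2),np.round(a['location'],1).tolist()) for a in r.place_of(n,q)][:3]) for q in('shaft_tip','wheel')])
E
```

```text
clock: 7.6
ee_pos: [0.6256, -0.133, 0.217]
tool_rot: [[0.977, -0.213, -0.002], [-0.213, -0.977, 0.0], [-0.002, 0.0, -1.0]]
ft_force: [-0.2, 0.1, -0.3]
opening: 0.0137
finger_force: 30.0
clock: 8.35
ee_pos: [0.614, -0.3448, 0.2171]
tool_rot: [[1.0, 0.014, -0.001], [0.014, -1.0, 0.002], [-0.001, -0.002, -1.0]]
ft_force: [0.2, 2.0, -0.3]
opening: 0.0138
finger_force: 30.0
t 8.35 pos [ 0.614  -0.3448  0.2171] yaw 0.8 tilt [-0.0013  0.0022] d_cm [-3.    1.22 15.71] {'turn_z_tool': np.float64(-0.0)} op 13.8 ft [ 0.2  2.  -0.3]
top [('shaft_tip', [(0.53, [374.5, 180.3])]), ('wheel', [(0.85, [176.7, 188.0])])]
side [('shaft_tip', [(0.34, [317.4, 304.5])]), ('wheel', [(0.63, [283.6, 386.9]), (0.26, [329.4, 118.2])])]
```

View pics/b.png

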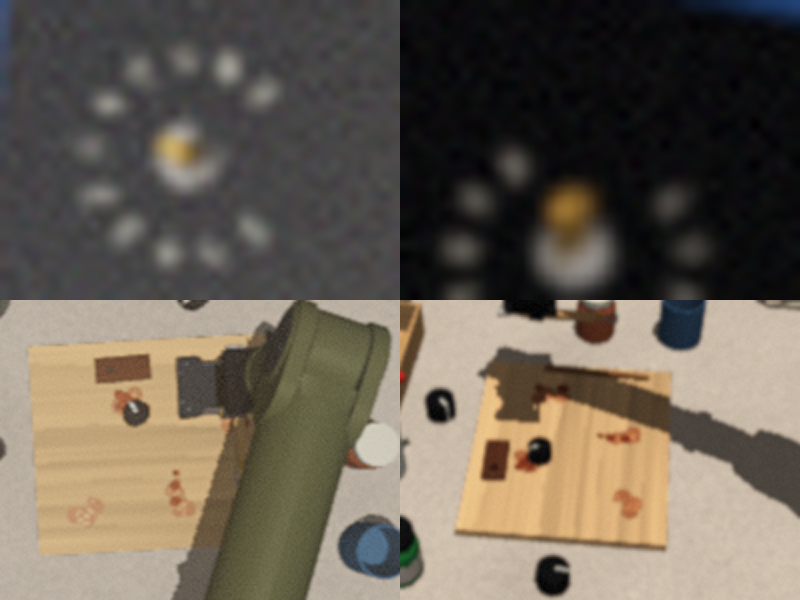

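The top crop shows the brass shaft at crop (178,150), i.e. px (212.8,210), with the nut around it and the dial gap to the right. The flat is too blurred here to read. The trimmer is held above the board's free half and the knob is undisturbed, so I'll lower the trimmer.

```bash
python3 -m inch '{"increments":[{"jaw":0,"linear":[-1,0.4,2],"turn":[0,0,0]},{"jaw":0,"linear":[-1,0.4,2.5],"turn":[0,0,0]},{"jaw":0,"linear":[-1,0.4,2.5],"turn":[0,0,0]},{"jaw":0,"linear":[0,0,2.5],"turn":[0,0,0]},{"jaw":0,"linear":[0,0,2.5],"turn":[0,0,0]},{"jaw":0,"linear":[0,0,2],"turn":[0,0,0]},{"jaw":0,"linear":[0,0,1.5],"turn":[0,0,0]},{"jaw":0,"linear":[0,0,0.5],"turn":[0,0,0]},{"jaw":0,"linear":[0,0,0],"turn":[0,0,0]},{"jaw":0,"linear":[0,0,0],"turn":[0,0,0]}]}' ; python3 d.py .584 -.357 .0225 0.8
```

```text
clock: 9.48
ee_pos: [0.585, -0.3579, 0.0591]
tool_rot: [[1.0, 0.014, 0.001], [0.014, -1.0, -0.0], [0.001, 0.0, -1.0]]
ft_force: [0.6, -0.1, 1.2]
opening: 0.0133
finger_force: 30.0
t 9.48 pos [ 0.585  -0.3579  0.0591] yaw 0.8 tilt [ 0.0009 -0.0004] d_cm [-0.11 -0.09  3.66] {'turn_z_tool': np.float64(0.001)} op 13.3 ft [ 0.6 -0.1  1.2]
```

```bash
python3 -m inch '{"increments":[{"jaw":0,"linear":[0,0,1.2],"turn":[0,0,0]},{"jaw":0,"linear":[0,0,1],"turn":[0,0,0]},{"jaw":0,"linear":[0,0,0.8],"turn":[0,0,0]},{"jaw":0,"linear":[0,0,0.4],"turn":[0,0,0]},{"jaw":0,"linear":[0,0,0.2],"turn":[0,0,0]},{"jaw":0,"linear":[0,0,0],"turn":[0,0,0]},{"jaw":0,"linear":[0,0,0],"turn":[0,0,0]}]}' ; python3 d.py .584 -.357 .0225 0.8
```

```text
clock: 10.07
ee_pos: [0.5846, -0.3583, 0.0224]
tool_rot: [[1.0, 0.014, 0.0], [0.014, -1.0, -0.0], [0.0, 0.0, -1.0]]
ft_force: [0.4, -0.2, -1.8]
opening: 0.0138
finger_force: 30.0
t 10.07 pos [ 0.5846 -0.3583  0.0224] yaw 0.8 tilt [ 0.0004 -0.0002] d_cm [-0.06 -0.13 -0.01] {'turn_z_tool': np.float64(-0.0)} op 13.8 ft [ 0.4 -0.2 -1.8]
```

```bash
python3 -m inch '{"increments":[{"jaw":0.4,"linear":[0,0,0],"turn":[0,0,0]},{"jaw":0.4,"linear":[0,0,0],"turn":[0,0,0]},{"jaw":0.4,"linear":[0,0,0],"turn":[0,0,0]},{"jaw":0.4,"linear":[0,0,-1],"turn":[0,0,0]},{"jaw":0.4,"linear":[0,0,-2],"turn":[0,0,0]},{"jaw":0.6,"linear":[0,0,-3],"turn":[0,0,0]},{"jaw":0.6,"linear":[0,0,-4],"turn":[0,0,0]},{"jaw":0.6,"linear":[0,0,-4],"turn":[0,0,0]},{"jaw":0.6,"linear":[0,0,-2],"turn":[0,0,0]},{"jaw":0.6,"linear":[0,0,0],"turn":[0,0,0]}]}' 
python3 - <<'E'
from h import *
np.set_printoptions(precision=4,suppress=True)
A={}
for n in('top','side'):
    cs=[r.capture(n) for _ in range(10)]; A[n]=np.mean([c['pixels'].astype(float) for c in cs],0); np.save(f'{n}.npy',A[n])
    A[n+'c']=cs[0]
t,s=A['top'],A['side']
up=lambda i:cv2.resize(np.clip((i)*1.0,0,255).astype(np.uint8),(400,300),interpolation=cv2.INTER_NEAREST)
print([(q,n,[(round(a['score'],2),np.round(a['location'],1).tolist()) for a in r.place_of(n,q)][:4]) for q in('trimmer_mid','knob_pointer','knob_seat') for n in('top','side')])
v=lambda i,x,y,w=20,h=15:up(i[y:y+h,x:x+w])
cv2.imwrite('pics/c.png',np.vstack([np.hstack([v(t,203,203),v(s,307,298)]),np.hstack([v(t,368,179),up(s[110:260,250:450])])]))
E
```

```text
clock: 10.9
ee_pos: [0.5878, -0.3596, 0.1908]
tool_rot: [[1.0, 0.014, 0.011], [0.014, -1.0, -0.007], [0.011, 0.007, -1.0]]
ft_force: [0.2, 0.5, -0.1]
opening: 0.0514
finger_force: 0.0
[('trimmer_mid', 'top', [(0.49, [421.0, 201.2]), (0.4, [423.2, 201.5])]), ('trimmer_mid', 'side', [(0.71, [339.8, 160.5])]), ('knob_pointer', 'top', [(0.72, [375.6, 183.9]), (0.67, [401.1, 132.0]), (0.53, [304.5, 209.3])]), ('knob_pointer', 'side', [(0.88, [334.4, 242.2]), (0.7, [274.0, 160.5]), (0.44, [315.0, 184.2])]), ('knob_seat', 'top', [(0.79, [405.4, 123.8]), (0.62, [302.2, 204.4]), (0.53, [369.1, 164.8]), (0.46, [376.3, 185.6])]), ('knob_seat', 'side', [(0.65, [269.5, 162.8]), (0.26, [390.2, 128.9])])]
```

View pics/c.png

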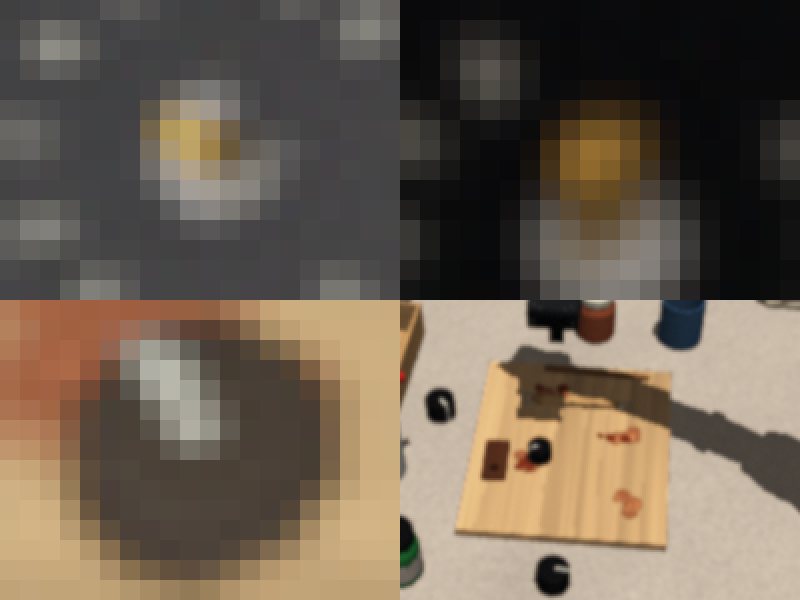

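The averaged crop shows the shaft's bright D with its lower part (towards the robot) missing, near px (212,210). The knob pointer goes from about px (378,201-179)→(375.5,182.5), and the trimmer rests on the board at side (340,160). I'll fit rendered models to get the two angles.

```bash
cat > fit.py <<'E'
from h import *
from scipy.optimize import minimize
from scipy.ndimage import gaussian_filter
S=5
def rays(c,x0,y0,w,h):
    u=x0-.5+(np.arange(w*S)+.5)/S; v=y0-.5+(np.arange(h*S)+.5)/S
    U,V=np.meshgrid(u,v); d=np.stack([(U-c['cx'])/c['fx'],(V-c['cy'])/c['fy'],np.ones_like(U)],-1)@np.array(c['R'])
    return -np.array(c['R']).T@np.array(c['t']),d/-d[...,2:]   # d z = -1
def solve(layers,img,sig):
    B=np.stack([gaussian_filter(l.astype(float),sig*S).reshape(img.shape[0],S,img.shape[1],S).mean((1,3)).ravel() for l in layers],1)
    Y=img.reshape(-1,3); X=np.linalg.lstsq(B.T@B+1e-3*np.eye(B.shape[1]),B.T@Y,rcond=None)[0]
    return ((B@X-Y)**2).sum()
def march(o,d,zt,zb,inside,n=9):
    hit=np.zeros(d.shape[:2],bool);P=np.zeros(d.shape[:2]+(2,))
    for z in np.linspace(zt,zb,n):
        q=o[:2]+d[...,:2]*(o[2]-z); k=inside(q)&~hit; P[k]=q[k]; hit|=k
    return hit,P
def shaft(o,d,x,y,a):
    e=np.array([np.cos(a),np.sin(a)]);c=np.array([x,y])
    D=lambda q:(np.hypot(*np.moveaxis(q-c,-1,0))<.005)&((q-c)@e<.001)
    top=D(o[:2]+d[...,:2]*(o[2]-.134)); s,P=march(o,d,.1335,.113,D); s&=~top
    n=(P-c)/.005; fl=((P-c)@e>.0007)[...,None]; n=np.where(fl,e,n)
    N,_=march(o,d,.113,.110,lambda q:np.hypot(*np.moveaxis(q-c,-1,0))<.0085,4); N&=~(top|s)
    return [top,s,s*n[...,0],s*n[...,1],N,~(top|s|N)]
def knob(o,d,x,y,a,zb=.018,r0=.004,w=.003):
    e=np.array([np.cos(a),np.sin(a)]);f=np.array([-e[1],e[0]]);c=np.array([x,y])
    C=lambda q:np.hypot(*np.moveaxis(q-c,-1,0))<.0195
    q=o[:2]+d[...,:2]*(o[2]-zb-.030); top=C(q); L=lambda q:(abs((q-c)@f)<w/2)&((q-c)@e>r0)
    s,P=march(o,d,zb+.0295,zb,C,14); s&=~top
    l=top&L(q); return [top&~l,l|(s&L(P)),s&~L(P),~(top|s)]
def run(model,cam,img,c,win,x0,y0,angs,extra=0):
    o,d=rays(c,*win); im=img[win[1]:win[1]+win[3],win[0]:win[0]+win[2]]; out=[]
    for a in angs:
        f=lambda p:solve(model(o,d,x0+p[0]/1e3,y0+p[1]/1e3,np.radians(a)),im,abs(p[2])+.2)
        m=minimize(f,[0,0,.4],method='Nelder-Mead',options=dict(maxfev=50,initial_simplex=[[0,0,.4],[2,0,.4],[0,2,.4],[0,0,.7]]))
        out.append((round(m.fun),a,m.x.round(2).tolist()))
    print(cam,model.__name__); 
    for q in sorted(out)[:6]: print('  ',q)
    print('  ',[(b,a) for a,b in [(q[0],q[1]) for q in out]])
E
time python3 - <<'E'
from fit import *
import sys
t,s=r.capture('top'),r.capture('side')
T,Sd=np.load('top.npy'),np.load('side.npy')
A=range(-180,180,15)
run(shaft,'top',T,t,(207,204,13,13),.537,.2445,A)
run(shaft,'side',Sd,s,(311,300,14,14),.537,.2445,A)
run(knob,'top',T,t,(369,177,19,19),.598,-.231,range(0,70,6))
run(knob,'side',Sd,s,(308,174,22,24),.598,-.231,range(0,70,6))
E
```

```text
top shaft
   (27597, 120, [1.34, 1.9, 0.78])
   (27845, 105, [1.29, 2.18, 0.71])
   (29068, 75, [1.26, 1.82, 0.74])
   (29411, 90, [1.28, 1.97, 0.73])
   (29520, -165, [0.7, 1.88, 0.69])
   (29588, 135, [1.37, 1.92, 0.75])
   [(-180, 29989), (-165, 29520), (-150, 33200), (-135, 37643), (-120, 36456), (-105, 47340), (-90, 53567), (-75, 48265), (-60, 40325), (-45, 49068), (-30, 56116), (-15, 44516), (0, 41581), (15, 40580), (30, 40265), (45, 34004), (60, 31291), (75, 29068), (90, 29411), (105, 27845), (120, 27597), (135, 29588), (150, 29692), (165, 31292)]
side shaft
   (65717, 135, [1.58, -2.5, 0.71])
   (67277, 150, [1.53, -2.53, 0.73])
   (67309, 120, [1.57, -2.49, 0.7])
   (71954, 165, [1.39, -2.54, 0.77])
   (72368, 105, [1.5, -2.49, 0.68])
   (72637, -90, [1.89, -3.78, 0.92])
   [(-180, 77898), (-165, 78177), (-150, 83683), (-135, 79681), (-120, 75951), (-105, 74794), (-90, 72637), (-75, 75544), (-60, 80367), (-45, 83861), (-30, 89960), (-15, 97617), (0, 101203), (15, 117882), (30, 109470), (45, 96964), (60, 83803), (75, 78438), (90, 74920), (105, 72368), (120, 67309), (135, 6571
[... 184 characters left out ...]
)
   (408360, 18, [0.46, 2.04, 0.58])
   (441937, 12, [0.32, 2.53, 0.71])
   [(0, 533816), (6, 488906), (12, 441937), (18, 408360), (24, 378416), (30, 371446), (36, 378924), (42, 406035), (48, 449296), (54, 495909), (60, 547453), (66, 581520)]
side knob
   (1039760, 6, [3.9, -0.71, 1.68])
   (1040148, 0, [4.4, 0.09, 1.99])
   (1065408, 12, [3.36, -1.4, 1.34])
   (1097121, 18, [3.31, -1.89, 1.18])
   (1145933, 24, [3.49, -2.56, 1.18])
   (1188666, 30, [3.32, -1.97, 0.89])
   [(0, 1040148), (6, 1039760), (12, 1065408), (18, 1097121), (24, 1145933), (30, 1188666), (36, 1218747), (42, 1234698), (48, 1250324), (54, 1253930), (60, 1255335), (66, 1256307)]
real	0m46.129s
user	0m44.244s
sys	0m0.251s
```

```bash
python3 -m inch '{"increments":[{"jaw":0.75,"linear":[0.5,-2,0],"turn":[0,0,0]},{"jaw":0.75,"linear":[0.5,-3,0],"turn":[0,0,0]},{"jaw":0.75,"linear":[0.3,-3,0],"turn":[0,0,0]},{"jaw":0.75,"linear":[0,-3,1],"turn":[0,0,0]},{"jaw":0.75,"linear":[0,-2,2],"turn":[0,0,0]},{"jaw":0.75,"linear":[0,0,2.5],"turn":[0,0,0]},{"jaw":0.75,"linear":[0,0,2.5],"turn":[0,0,0]},{"jaw":0.75,"linear":[0,0,1.5],"turn":[0,0,0]},{"jaw":0.75,"linear":[0,0,0],"turn":[0,0,0]},{"jaw":0.75,"linear":[0,0,0],"turn":[0,0,0]}]}'; python3 d.py .5992 -.2300 .034 0.8; python3 -c "
from cell import r;print(r.observe()['joint_pos'])"
```

```text
clock: 13.13
ee_pos: [0.5951, -0.2279, 0.0868]
tool_rot: [[1.0, 0.014, -0.001], [0.014, -1.0, 0.001], [-0.001, -0.001, -1.0]]
ft_force: [0.6, 1.1, 0.4]
opening: 0.0656
finger_force: 0.0
t 13.13 pos [ 0.5951 -0.2279  0.0868] yaw 0.8 tilt [-0.0014  0.0006] d_cm [0.41 0.22 5.28] {'turn_z_tool': np.float64(-0.0)} op 65.6 ft [0.6 1.1 0.4]
[ 0.68031328  0.42863388 -0.44992984  1.62626915  0.20053409  1.13434056
 -1.37662008]
```

```bash
python3 -m inch '{"increments":[{"jaw":0.75,"linear":[0.4,0.2,1],"turn":[0,0,0]},{"jaw":0.75,"linear":[0,0,1.5],"turn":[0,0,0]},{"jaw":0.75,"linear":[0,0,1.5],"turn":[0,0,0]},{"jaw":0.75,"linear":[0,0,1],"turn":[0,0,0]},{"jaw":0.75,"linear":[0,0,0.3],"turn":[0,0,0]},{"jaw":0.75,"linear":[0,0,0],"turn":[0,0,0]},{"jaw":0.75,"linear":[0,0,0],"turn":[0,0,0]}]}'
python3 -m inch '{"increments":[{"jaw":0.3,"linear":[0,0,0],"turn":[0,0,0]},{"jaw":0.3,"linear":[0,0,0],"turn":[0,0,0]},{"jaw":0.3,"linear":[0,0,0],"turn":[0,0,0]},{"jaw":0.3,"linear":[0,0,0],"turn":[0,0,0]},{"jaw":0.3,"linear":[0,0,0],"turn":[0,0,0]},{"jaw":0.3,"linear":[0,0,0],"turn":[0,0,0]}]}'; python3 d.py .5992 -.2300 .034 0.8
```

```text
clock: 13.72
ee_pos: [0.6003, -0.2302, 0.0351]
tool_rot: [[1.0, 0.014, 0.001], [0.014, -1.0, -0.0], [0.001, 0.0, -1.0]]
ft_force: [0.3, 0.0, 0.4]
opening: 0.0654
finger_force: 0.0
clock: 14.22
ee_pos: [0.5997, -0.2301, 0.0345]
tool_rot: [[1.0, 0.014, 0.0], [0.014, -1.0, -0.0], [0.0, 0.0, -1.0]]
ft_force: [-0.4, 0.1, 2.0]
opening: 0.0382
finger_force: 30.0
t 14.22 pos [ 0.5997 -0.2301  0.0345] yaw 0.8 tilt [ 0.0003 -0.0004] d_cm [-0.05 -0.01  0.05] {'turn_z_tool': np.float64(-0.0)} op 38.2 ft [-0.4  0.1  2. ]
```

```bash
python3 -m inch '{"increments":[{"jaw":0.75,"linear":[0,0,0],"turn":[0,0,0]},{"jaw":0.75,"linear":[0,0,0],"turn":[0,0,0]},{"jaw":0.75,"linear":[0,0,-0.3],"turn":[0,0,0]},{"jaw":0.75,"linear":[0,0,0],"turn":[0,0,-0.05]},{"jaw":0.75,"linear":[0,0,0],"turn":[0,0,-0.12]},{"jaw":0.75,"linear":[0,0,0],"turn":[0,0,-0.12]},{"jaw":0.75,"linear":[0,0,0],"turn":[0,0,-0.12]},{"jaw":0.75,"linear":[0,0,0],"turn":[0,0,-0.12]},{"jaw":0.75,"linear":[0,0,0],"turn":[0,0,-0.12]},{"jaw":0.75,"linear":[0,0,0],"turn":[0,0,-0.12]}]}'
python3 -m inch '{"increments":[{"jaw":0.75,"linear":[0,0,0],"turn":[0,0,-0.12]},{"jaw":0.75,"linear":[0,0,0],"turn":[0,0,-0.12]},{"jaw":0.75,"linear":[0,0,0],"turn":[0,0,-0.12]},{"jaw":0.75,"linear":[0,0,0],"turn":[0,0,-0.12]},{"jaw":0.75,"linear":[0,0,0],"turn":[0,0,-0.12]},{"jaw":0.75,"linear":[0,0,0],"turn":[0,0,-0.12]},{"jaw":0.75,"linear":[0,0,0],"turn":[0,0,-0.08]},{"jaw":0.75,"linear":[0,0,0],"turn":[0,0,0]},{"jaw":0.75,"linear":[0,0,0],"turn":[0,0,0]}]}'; python3 d.py .5997 -.2301 .034 90.8
```

```text
clock: 15.05
ee_pos: [0.5996, -0.23, 0.0375]
tool_rot: [[0.704, 0.71, 0.0], [0.71, -0.704, -0.0], [-0.0, 0.0, -1.0]]
ft_force: [0.2, 0.3, 0.5]
opening: 0.0648
finger_force: 0.0
clock: 15.8
ee_pos: [0.5996, -0.2301, 0.0373]
tool_rot: [[-0.01, 1.0, -0.0], [1.0, 0.01, 0.0], [0.0, -0.0, -1.0]]
ft_force: [0.2, -0.8, 1.0]
opening: 0.0654
finger_force: 0.0
t 15.8 pos [ 0.5996 -0.2301  0.0373] yaw 90.6 tilt [-0.0001  0.0001] d_cm [-0.    0.01  0.33] {'turn_z_tool': np.float64(-0.004)} op 65.4 ft [ 0.2 -0.8  1. ]
```

```bash
python3 -m inch '{"increments":[{"jaw":0.75,"linear":[0,0,0.33],"turn":[0,0,0]},{"jaw":0.3,"linear":[0,0,0],"turn":[0,0,0]},{"jaw":0.3,"linear":[0,0,0],"turn":[0,0,0]},{"jaw":0.3,"linear":[0,0,0],"turn":[0,0,0]},{"jaw":0.3,"linear":[0,0,0],"turn":[0,0,0]},{"jaw":0.3,"linear":[0,0,0],"turn":[0,0,0]},{"jaw":0.3,"linear":[0,0,0],"turn":[0,0,0]}]}'; python3 d.py .5997 -.2301 .034 90.8
python3 -m inch '{"increments":[{"jaw":0.3,"linear":[0,0,-0.5],"turn":[0,0,0]},{"jaw":0.3,"linear":[0,0,-1.5],"turn":[0,0,0]},{"jaw":0.3,"linear":[0,0,-3],"turn":[0,0,0]},{"jaw":0.3,"linear":[0,0,-4],"turn":[0,0,0]},{"jaw":0.3,"linear":[0,0,-4],"turn":[0,0,0]},{"jaw":0.3,"linear":[0,0,-4],"turn":[0,0,0]},{"jaw":0.3,"linear":[0,0,-2],"turn":[0,0,0]},{"jaw":0.3,"linear":[0,0,0],"turn":[0,0,0]}]}'; python3 d.py .5385 .245 .21 188.5
```

```text
clock: 16.38
ee_pos: [0.5997, -0.2299, 0.0341]
tool_rot: [[-0.013, 1.0, 0.0], [1.0, 0.013, -0.0], [-0.0, 0.0, -1.0]]
ft_force: [0.0, -0.1, 0.1]
opening: 0.0381
finger_force: 30.0
t 16.38 pos [ 0.5997 -0.2299  0.0341] yaw 90.7 tilt [ 0.0001 -0.0001] d_cm [-0.02  0.    0.01] {'turn_z_tool': np.float64(-0.001)} op 38.1 ft [ 0.  -0.1  0.1]
clock: 17.05
ee_pos: [0.6029, -0.23, 0.2321]
tool_rot: [[-0.013, 1.0, 0.011], [1.0, 0.013, -0.004], [-0.005, 0.011, -1.0]]
ft_force: [0.7, 0.2, -0.2]
opening: 0.0381
finger_force: 30.0
t 17.05 pos [ 0.6029 -0.23    0.2321] yaw 90.8 tilt [ 0.0107 -0.0045] d_cm [47.59 -5.83  1.93] {'turn_z_tool': np.float64(1.436)} op 38.1 ft [ 0.7  0.2 -0.2]
```

```bash
python3 -m inch '{"increments":[{"jaw":0.3,"linear":[2,0,0],"turn":[0,0,0]},{"jaw":0.3,"linear":[3.5,0,0],"turn":[0,0,0]},{"jaw":0.3,"linear":[3.8,0,0],"turn":[0,0,0]},{"jaw":0.3,"linear":[3.8,0,0],"turn":[0,0,0]},{"jaw":0.3,"linear":[3.8,-0.6,0],"turn":[0,0,0]},{"jaw":0.3,"linear":[3.8,-1,0],"turn":[0,0,0]},{"jaw":0.3,"linear":[3.8,-1,0],"turn":[0,0,0]},{"jaw":0.3,"linear":[3.8,-1,0],"turn":[0,0,0]},{"jaw":0.3,"linear":[3.8,-1,0],"turn":[0,0,0]},{"jaw":0.3,"linear":[3.8,-1,0],"turn":[0,0,0]}]}'
python3 -m inch '{"increments":[{"jaw":0.3,"linear":[3.8,0,0],"turn":[0,0,0]},{"jaw":0.3,"linear":[3.8,0,0],"turn":[0,0,0]},{"jaw":0.3,"linear":[2.5,0,0],"turn":[0,0,0]},{"jaw":0.3,"linear":[1,0,0],"turn":[0,0,0]},{"jaw":0.3,"linear":[0,0,0],"turn":[0,0,-0.1]},{"jaw":0.3,"linear":[0,0,0],"turn":[0,0,-0.12]},{"jaw":0.3,"linear":[0,0,0],"turn":[0,0,-0.12]},{"jaw":0.3,"linear":[0,0,0],"turn":[0,0,-0.12]},{"jaw":0.3,"linear":[0,0,0],"turn":[0,0,-0.12]},{"jaw":0.3,"linear":[0,0,0],"turn":[0,0,-0.12]}]}'
python3 -m inch '{"increments":[{"jaw":0.3,"linear":[0,0,0],"turn":[0,0,-0.12]},{"jaw":0.3,"linear":[0,0,0],"turn":[0,0,-0.12]},{"jaw":0.3,"linear":[0,0,0],"turn":[0,0,-0.12]},{"jaw":0.3,"linear":[0,0,0],"turn":[0,0,-0.12]},{"jaw":0.3,"linear":[0,0,0],"turn":[0,0,-0.12]},{"jaw":0.3,"linear":[0,0,0],"turn":[0,0,-0.12]},{"jaw":0.3,"linear":[0,0,0],"turn":[0,0,-0.12]},{"jaw":0.3,"linear":[0,0,0],"turn":[0,0,-0.12]},{"jaw":0.3,"linear":[0,0,0],"turn":[0,0,-0.04]},{"jaw":0.3,"linear":[0,0,0],"turn":[0,0,0]}]}'; python3 d.py .5385 .245 .175 188.5;  python3 -c "
from cell import r;print(r.observe()['joint_pos'])"
```

```text
clock: 17.88
ee_pos: [0.5377, 0.13, 0.2242]
tool_rot: [[-0.013, 1.0, 0.0], [1.0, 0.013, -0.001], [-0.001, 0.0, -1.0]]
ft_force: [0.6, -0.6, -0.4]
opening: 0.0379
finger_force: 30.0
clock: 18.72
ee_pos: [0.5377, 0.2378, 0.2239]
tool_rot: [[-0.658, 0.753, -0.0], [0.753, 0.658, -0.001], [-0.001, -0.001, -1.0]]
ft_force: [0.0, -0.4, -0.8]
opening: 0.0384
finger_force: 30.0
clock: 19.55
ee_pos: [0.5378, 0.2378, 0.2237]
tool_rot: [[-0.99, -0.141, -0.001], [-0.141, 0.99, -0.001], [0.001, -0.001, -1.0]]
ft_force: [0.7, -0.5, -0.8]
opening: 0.0383
finger_force: 30.0
t 19.55 pos [0.5378 0.2378 0.2237] yaw -171.9 tilt [-0.0006 -0.0011] d_cm [-0.18  0.7   4.87] {'turn_z_tool': np.float64(-0.007)} op 38.3 ft [ 0.7 -0.5 -0.8]
[ 0.532649    0.49417891 -1.31802392  1.57793966  0.4815531   1.44679723
  0.89457502]
```

```bash
python3 -m inch '{"increments":[{"jaw":0.3,"linear":[-0.1,0.4,1.5],"turn":[0,0,0]},{"jaw":0.3,"linear":[-0.08,0.3,2],"turn":[0,0,0]},{"jaw":0.3,"linear":[0,0,1.5],"turn":[0,0,0]},{"jaw":0.3,"linear":[0,0,0.8],"turn":[0,0,0]},{"jaw":0.3,"linear":[0,0,0],"turn":[0,0,0]},{"jaw":0.3,"linear":[0,0,0],"turn":[0,0,0]}]}'; python3 d.py .5385 .245 .165 188.5; python3 - <<'E'
from h import *
np.set_printoptions(precision=3,suppress=True)
o=r.observe();print(o['joint_pos'],o['ee_pos'])
cs=[r.capture('side') for _ in range(6)];c=cs[0];im=np.mean([k['pixels'].astype(float) for k in cs],0);np.save('side_h.npy',im)
p=np.array(o['ee_pos'])
for dz,n in((-.0161,'underside'),(.0139,'topc')): print(n,proj(c,p+[0,0,dz]))
print('tip est',proj(c,[.5385,.245,.134]),proj(c,[.5386,.242,.134]))
u=lambda i,k:cv2.resize(np.clip(i*1.5,0,255).astype(np.uint8),None,fx=k,fy=k,interpolation=cv2.INTER_CUBIC)
cv2.imwrite('pics/d.png',np.hstack([u(im[265:325,295:345],8),u(cs[0]['pixels'][265:325,295:345].astype(float),8)])[:, :400])
E
```

```text
clock: 20.05
ee_pos: [0.5381, 0.2462, 0.1655]
tool_rot: [[-0.99, -0.141, -0.001], [-0.141, 0.99, -0.001], [0.001, -0.0, -1.0]]
ft_force: [0.2, -0.4, 1.0]
opening: 0.0381
finger_force: 30.0
t 20.05 pos [0.5381 0.2462 0.1655] yaw -171.9 tilt [-0.0009 -0.0005] d_cm [-0.02 -0.12  0.05] {'turn_z_tool': np.float64(-0.006)} op 38.1 ft [ 0.2 -0.4  1. ]
[ 0.488  0.542 -1.271  1.645  0.529  1.354  0.851] [0.538 0.246 0.166]
underside [316.59  303.608]
topc [316.351 297.261]
tip est [316.61  306.307] [316.745 305.171]
```

View pics/d.png

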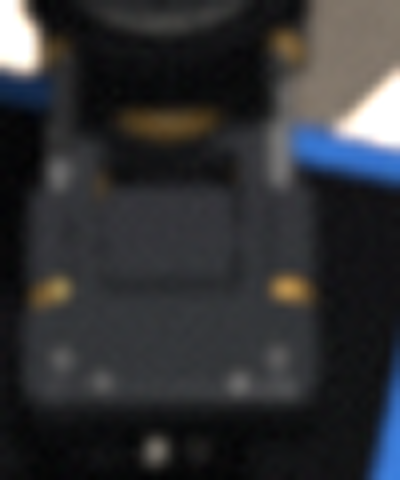

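The side crop shows only the gripper's front, centred at about px 316.5, which matches the shaft's column of 316.7. It hides the knob, so I'll continue by feel.

```bash
python3 -m inch '{"increments":[{"jaw":0.3,"linear":[-0.03,-0.12,0.5],"turn":[0,0,0]},{"jaw":0.3,"linear":[0,0,0.4],"turn":[0,0,0]},{"jaw":0.3,"linear":[0,0,0.3],"turn":[0,0,0]},{"jaw":0.3,"linear":[0,0,0.2],"turn":[0,0,0]},{"jaw":0.3,"linear":[0,0,0.2],"turn":[0,0,0]},{"jaw":0.3,"linear":[0,0,0.1],"turn":[0,0,0]},{"jaw":0.3,"linear":[0,0,0],"turn":[0,0,0]},{"jaw":0.3,"linear":[0,0,0],"turn":[0,0,0]}]}'; python3 d.py .5385 .245 .150 188.5
```

```text
clock: 21.02
ee_pos: [0.5388, 0.2452, 0.1489]
tool_rot: [[-0.99, -0.142, -0.0], [-0.142, 0.99, -0.0], [0.0, -0.0, -1.0]]
ft_force: [-0.3, -0.4, -0.2]
opening: 0.0381
finger_force: 30.0
t 21.02 pos [0.5388 0.2452 0.1489] yaw -171.9 tilt [-0.     -0.0002] d_cm [ 0.03 -0.02 -0.11] {'turn_z_tool': np.float64(-0.006)} op 38.1 ft [-0.3 -0.4 -0.2]
```

```bash
python3 -m inch '{"increments":[{"jaw":0.3,"linear":[0,0,0.05],"turn":[0,0,0]},{"jaw":0.3,"linear":[0,0,0.05],"turn":[0,0,0]},{"jaw":0.3,"linear":[0,0,0],"turn":[0,0,0]},{"jaw":0.3,"linear":[0,0,0],"turn":[0,0,0]}]}'; python3 d.py .5385 .245 .150 188.5
python3 -m inch '{"increments":[{"jaw":0.3,"linear":[0,0,0.05],"turn":[0,0,0]},{"jaw":0.3,"linear":[0,0,0.05],"turn":[0,0,0]},{"jaw":0.3,"linear":[0,0,0],"turn":[0,0,0]},{"jaw":0.3,"linear":[0,0,0],"turn":[0,0,0]}]}'; python3 d.py .5385 .245 .150 188.5
```

```text
clock: 21.35
ee_pos: [0.5389, 0.2452, 0.148]
tool_rot: [[-0.99, -0.142, 0.0], [-0.142, 0.99, -0.0], [-0.0, -0.0, -1.0]]
ft_force: [0.3, -0.7, -1.1]
opening: 0.038
finger_force: 30.0
t 21.35 pos [0.5389 0.2452 0.148 ] yaw -171.9 tilt [ 0.0002 -0.0002] d_cm [ 0.04 -0.02 -0.2 ] {'turn_z_tool': np.float64(-0.006)} op 38.0 ft [ 0.3 -0.7 -1.1]
clock: 21.68
ee_pos: [0.5389, 0.2452, 0.1469]
tool_rot: [[-0.99, -0.142, 0.0], [-0.142, 0.99, -0.0], [-0.0, -0.0, -1.0]]
ft_force: [0.8, -1.1, -0.6]
opening: 0.0379
finger_force: 30.0
t 21.68 pos [0.5389 0.2452 0.1469] yaw -171.9 tilt [ 0.0001 -0.0002] d_cm [ 0.04 -0.01 -0.31] {'turn_z_tool': np.float64(-0.006)} op 37.9 ft [ 0.8 -1.1 -0.6]
```

```bash
python3 -m inch '{"increments":[{"jaw":0.3,"linear":[0,0,0.1],"turn":[0,0,0]},{"jaw":0.3,"linear":[0,0,0.1],"turn":[0,0,0]},{"jaw":0.3,"linear":[0,0,0.1],"turn":[0,0,0]},{"jaw":0.3,"linear":[0,0,0],"turn":[0,0,0]}]}'; python3 d.py .5385 .245 .150 188.5
python3 -m inch '{"increments":[{"jaw":0.3,"linear":[0,0,0.15],"turn":[0,0,0]},{"jaw":0.3,"linear":[0,0,0.15],"turn":[0,0,0]},{"jaw":0.3,"linear":[0,0,0.15],"turn":[0,0,0]},{"jaw":0.3,"linear":[0,0,0.15],"turn":[0,0,0]},{"jaw":0.3,"linear":[0,0,0],"turn":[0,0,0]}]}'; python3 d.py .5385 .245 .150 188.5; python3 -c "
from cell import r;print(r.observe()['moment'])"
```

```text
clock: 22.02
ee_pos: [0.5388, 0.2451, 0.1437]
tool_rot: [[-0.99, -0.142, -0.0], [-0.142, 0.99, -0.0], [0.0, -0.0, -1.0]]
ft_force: [0.7, -1.2, -0.4]
opening: 0.0382
finger_force: 30.0
t 22.02 pos [0.5388 0.2451 0.1437] yaw -171.9 tilt [-0.0001 -0.0003] d_cm [ 0.03 -0.01 -0.63] {'turn_z_tool': np.float64(-0.006)} op 38.2 ft [ 0.7 -1.2 -0.4]
clock: 22.43
ee_pos: [0.5388, 0.2451, 0.1375]
tool_rot: [[-0.99, -0.142, -0.0], [-0.142, 0.99, -0.0], [0.0, -0.0, -1.0]]
ft_force: [0.9, -1.7, -1.0]
opening: 0.0382
finger_force: 30.0
t 22.43 pos [0.5388 0.2451 0.1375] yaw -171.9 tilt [-0.0002 -0.0003] d_cm [ 0.03 -0.01 -1.25] {'turn_z_tool': np.float64(-0.006)} op 38.2 ft [ 0.9 -1.7 -1. ]
[-0.25364411 -0.40085232 -0.0028644 ]
```

```bash
python3 -m inch '{"increments":[{"jaw":0.3,"linear":[0,0,0.1],"turn":[0,0,0]},{"jaw":0.3,"linear":[0,-0.03,0.1],"turn":[0,0,0]},{"jaw":0.3,"linear":[0,0,0.1],"turn":[0,0,0]},{"jaw":0.3,"linear":[0,0,0.05],"turn":[0,0,0]},{"jaw":0.3,"linear":[0,0,0],"turn":[0,0,0]}]}'; python3 d.py .5385 .245 .150 188.5
python3 -m inch '{"increments":[{"jaw":0.3,"linear":[0,0,0.1],"turn":[0,0,0]},{"jaw":0.3,"linear":[0,0,0.1],"turn":[0,0,0]},{"jaw":0.3,"linear":[0,0,0.05],"turn":[0,0,0]},{"jaw":0.3,"linear":[0,0,0],"turn":[0,0,0]},{"jaw":0.3,"linear":[0,0,0],"turn":[0,0,0]}]}'; python3 d.py .5385 .245 .150 188.5
```

```text
clock: 22.85
ee_pos: [0.5388, 0.2451, 0.1343]
tool_rot: [[-0.99, -0.142, -0.0], [-0.142, 0.99, 0.0], [0.0, 0.0, -1.0]]
ft_force: [0.5, -0.1, -0.4]
opening: 0.0379
finger_force: 30.0
t 22.85 pos [0.5388 0.2451 0.1343] yaw -171.8 tilt [-0.0001  0.    ] d_cm [ 0.03 -0.   -1.57] {'turn_z_tool': np.float64(-0.006)} op 37.9 ft [ 0.5 -0.1 -0.4]
clock: 23.27
ee_pos: [0.5389, 0.2451, 0.1323]
tool_rot: [[-0.99, -0.142, 0.0], [-0.142, 0.99, -0.0], [-0.0, -0.0, -1.0]]
ft_force: [0.1, -1.8, 4.2]
opening: 0.0381
finger_force: 30.0
t 23.27 pos [0.5389 0.2451 0.1323] yaw -171.8 tilt [ 0.0003 -0.0001] d_cm [ 0.04 -0.01 -1.77] {'turn_z_tool': np.float64(-0.006)} op 38.1 ft [ 0.1 -1.8  4.2]
```

Home is felt at about 0.134, with the spring at 4–5 N. I'll press on to the stop.

```bash
python3 -m inch '{"increments":[{"jaw":0.3,"linear":[0,0,0.1],"turn":[0,0,0]},{"jaw":0.3,"linear":[0,0,0.1],"turn":[0,0,0]},{"jaw":0.3,"linear":[0,0,0.05],"turn":[0,0,0]},{"jaw":0.3,"linear":[0,0,0],"turn":[0,0,0]},{"jaw":0.3,"linear":[0,0,0],"turn":[0,0,0]}]}'; python3 d.py .5385 .245 .150 188.5
python3 -m inch '{"increments":[{"jaw":0.3,"linear":[0,0,0.06],"turn":[0,0,0]},{"jaw":0.3,"linear":[0,0,0.06],"turn":[0,0,0]},{"jaw":0.3,"linear":[0,0,0],"turn":[0,0,0]},{"jaw":0.3,"linear":[0,0,0],"turn":[0,0,0]}]}'; python3 d.py .5385 .245 .150 188.5
```

```text
clock: 23.68
ee_pos: [0.539, 0.2452, 0.1301]
tool_rot: [[-0.99, -0.142, 0.0], [-0.142, 0.99, -0.0], [-0.0, -0.0, -1.0]]
ft_force: [-1.0, -2.2, 6.6]
opening: 0.0381
finger_force: 30.0
t 23.68 pos [0.539  0.2452 0.1301] yaw -171.9 tilt [ 0.0005 -0.0001] d_cm [ 0.05 -0.01 -1.99] {'turn_z_tool': np.float64(-0.006)} op 38.1 ft [-1.  -2.2  6.6]
clock: 24.02
ee_pos: [0.539, 0.2452, 0.1296]
tool_rot: [[-0.99, -0.142, 0.001], [-0.142, 0.99, -0.0], [-0.001, -0.001, -1.0]]
ft_force: [-1.4, -3.6, 11.5]
opening: 0.0378
finger_force: 30.0
t 24.02 pos [0.539  0.2452 0.1296] yaw -171.9 tilt [ 0.0008 -0.0004] d_cm [ 0.05 -0.02 -2.04] {'turn_z_tool': np.float64(-0.006)} op 37.8 ft [-1.4 -3.6 11.5]
```

```bash
python3 -m inch '{"increments":[{"jaw":0.3,"linear":[0.02,-0.03,0.02],"turn":[0,0,0]},{"jaw":0.3,"linear":[0,0,0.02],"turn":[0,0,0]},{"jaw":0.3,"linear":[0,0,0],"turn":[0,0,0]},{"jaw":0.3,"linear":[0,0,0],"turn":[0,0,0]},{"jaw":0.3,"linear":[0,0,0],"turn":[0,0,0]},{"jaw":0.3,"linear":[0,0,0],"turn":[0,0,0]}]}'; python3 d.py .5385 .245 .150 188.5
python3 - <<'E'
from h import *
t=r.capture('top');s=r.capture('side')
f=lambda i:cv2.resize(i,(400,300),interpolation=cv2.INTER_CUBIC)
cv2.imwrite('pics/e.png',np.vstack([np.hstack([f(t['pixels'][130:280,310:510]),f(s['pixels'][110:260,250:450])]),np.hstack([f(t['pixels'][165:255,160:280]),f(s['pixels'][265:325,280:360])])]))
E
python3 d.py .5385 .245 .150 188.5
```

```text
clock: 24.52
ee_pos: [0.539, 0.2452, 0.1296]
tool_rot: [[-0.99, -0.142, 0.001], [-0.142, 0.99, 0.0], [-0.001, -0.0, -1.0]]
ft_force: [-1.8, -3.5, 11.5]
opening: 0.0382
finger_force: 30.0
t 24.52 pos [0.539  0.2452 0.1296] yaw -171.8 tilt [0.0014 0.0001] d_cm [ 0.05 -0.02 -2.04] {'turn_z_tool': np.float64(-0.006)} op 38.2 ft [-1.8 -3.5 11.5]
t 24.62 pos [0.539  0.2452 0.1296] yaw -171.8 tilt [0.0013 0.    ] d_cm [ 0.05 -0.01 -2.04] {'turn_z_tool': np.float64(-0.006)} op 38.2 ft [-2.  -3.4 12.1]
```

View pics/e.png

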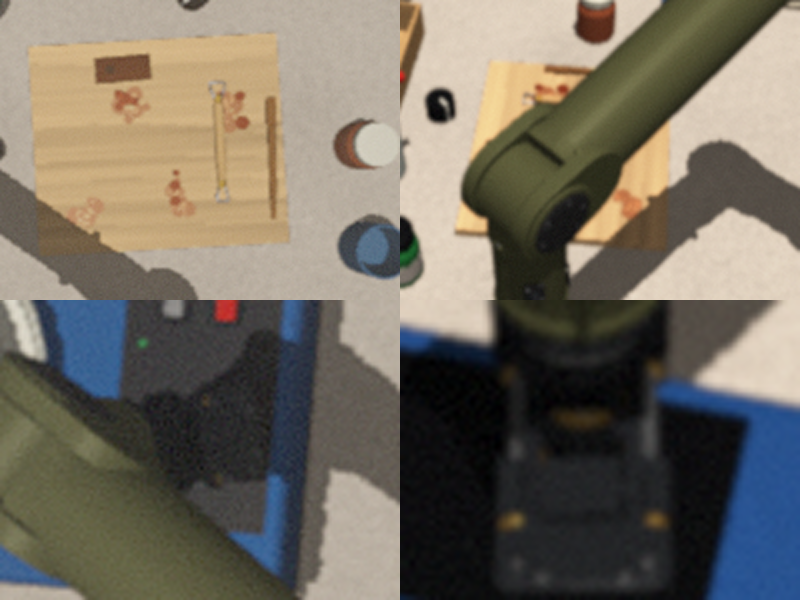

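The trimmer lies on the board at top crop (220,140), with the modeller, rib and jars in place. The knob is pressed to the stop: 12 N, above the spring's 8.5 N, and z did not move further when pushed. Handing in.

```bash
python3 -c "
from cell import r;print(r.finish_job())"
```

```text
the job is handed in; nothing more can be done
None
```

The trimming tool is on the ware board, and the knob is on the D-shaft and held pressed down at about 12 N, which felt like the stop; I handed the job in at about 24.6 s, and the gripper hid the knob from both cameras, so its fit was judged by feel alone.

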